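# Gauge the tube reader and plug in its service plug

## Task

Set up the tube reader for its calibration with the green gauge. Take the green gauge out of the white caddy, stand it fully down in the light-blue stand and let go, then take it again by its narrow ends (the blue scan heads leave no room for fingers at its broad faces) and push its blade into the reader's slot until the handle sits flat on the deck. After that plug the orange service plug fully home in the reader's socket, and leave the red gauge, the tube rack, the mouse and the bottle where they are.

Things in the scene. Friction and masses are not known exactly. Their poses are not given: they have to be found in the camera images.
- green_gauge: Gauge to use: green handle 40 (x) x 20 (y) x 40 (z) mm; steel blade 28 (x) x 6 (y) mm reaches 32 mm down from it (last 4 mm 24 x 4). Origin: centre of the handle's underside, the shoulder that stops on a slot's rim. Broad faces look along y (20 mm grasp), narrow ends along x (40 mm grasp); either way round is right. 100 g. Starts upright in a caddy bay, origin 40 mm over the bench.
- red_gauge: The other gauge: red handle, same shape and origin, blade 8 mm thick. In the other bay of the caddy; to be left there.
- caddy: White fixed block 136 (x) x 50 (y) x 40 (z) mm, origin: centre of underside. Two bays at x = -29 and +29 mm, each 32 (x) x 10 (y) mm, right through; gauges stand in them with x along the caddy's x. White walls 26 mm wide in y rise to z = 74 mm at both ends and between the bays, 4 mm from the handles' narrow ends, so a gauge here can be gripped only by its broad faces.
- stand: Light-blue stand, fixed, 80 (x) x 60 (y) x 40 (z) mm block with one vertical slot through its middle; origin at the centre of its underside. It and the plug may have changed places.
- stand_slot (a point): Middle of the stand's slot mouth, on its top, 40 mm over the bench. Slot 32 (x) x 10 (y) mm, right through, 2 mm chamfer; the top around it is free. Axes as the stand's. A gauge is fully down when its origin is at this height, its x along this x.
- reader: Fixed light grey block 130 (x) x 190 (y) x 50 (z) mm, origin: centre of underside; its flat top is the deck. Two blue scan heads, each 60 (x) x 17 (y) mm and 55 mm high above the deck (tops 105 mm over the bench), stand to either side (+-y) of the slot, inner faces 50 mm apart.
- slot (a point): Middle of the mouth of the blade slot, black outline, on the deck 50 mm over the bench, between the scan heads (reader x = 0, y = -36 mm). Vertical, 30 (x) x 8 (y) mm, right through, 2 mm chamfer. Axes as the reader's. Gauge home: its origin at this point, its x along this x, either way round.
- socket (a point): Middle of the mouth of the plug socket, orange outline, on the deck 50 mm over the bench (reader x = 0, y = 52 mm). Vertical, 29 (x) x 21 (y) mm, right through, 2 mm chamfer. Axes as the reader's. A scan head stands 46 mm off on the -y side; free to +-x. Plug home: its origin at this point, its x along this x, either way round.
- plug: Orange service plug: head 36 (x) x 28 (y) x 30 (z) mm, with a black block 27 (x) x 19 (y) mm reaching 18 mm down from its underside. Origin: centre of the head's underside, which stops on the deck. Starts standing upright on the bench on its black block (origin 18 mm up). 60 g. It and the stand may have changed places.
- tube_rack: Bystander: light-blue rack of capped tubes, 104 x 104 x 80 mm, on the bench; origin at the centre of its underside.
- mouse: Bystander: grey computer mouse, 105 (x) x 60 (y) x 33 mm; origin at the centre of its underside.
- sanitiser: Bystander: bottle, 60 mm across, 130 mm high; origin at the centre of its underside.
Things that resemble listed ones, but are neither listed nor needed, are in the scene too. What is shaped like the green_gauge but yellow is not meant. Of the things like the red_gauge, leave any that is pink; of the rest the smaller one is meant.

How it is judged:
By the outcome, as a careful person would: the job done as asked, in the order asked, and still so for the second after the job is handed in, with the robot touching nothing.
It also fails if it takes over 72 s, if anything falls off the work surface, if the arm or the gripper's body presses on something with over 40 N, if the wrist force passes 120 N, or if a joint passes its speed limit or range.

## Robot

A 6-joint arm with a two-finger parallel gripper is mounted at the origin on the work surface. World frame = base frame: x ahead of the robot, y to its left, z up, the work surface at z = 0. Lengths are in mm, angles in rad, forces in N, time in s.
With the tool pointing down it reaches from about 300 to 775 mm from the base axis. Payload 14.6 kg.
Tool frame: the origin (TCP) lies at the very end of the fingers, on their centre line; the grasp point (between the pads) lies 19 mm behind it (r.grip_point_offset is the distance from the TCP to the grasp point, in mm); z points along the fingers, y is the line along which they close (so a half turn about z gives the same grasp; the last joint's range is limited). The gripper opens to 85 mm and grips with 20 to 120 N. Pads are 22 mm wide; open, the fingers measure 114 mm over their backs; the gripper's body (76 mm by 85 mm) begins 54 mm behind the grasp point. The pads swing forward as they close: fully open they stand 13 mm farther back than shut.
Start: joints at [-1.264, 0.3, 1.521, -0, 1.321, -0.067], TCP at [200.828, -512.013, 231.281] pointing down, gripper open.
Joint ranges: [-3.03, 3.03], [-0.79, 2.21], [0.23, 2.52], [-1.04, 4.18], [0, 3.07], [-2.55, 2.55]. Speed limits (rad/s): [2.22, 2.22, 2.57, 3.14, 3.14, 3.14].

## Interface

Orientations are given as a 3x3 rotation matrix whose columns are the frame's x, y, z axes.
In Python, from rig import r gives the robot as it stands.
- The arm moves only by the shell command python3 -m inch 'ROWS' [FORCE]. ROWS is JSON, a list of rows, each a list of 7 numbers: the closure, from -1 (fully open) to 1 (shut), then the shift along the tool's x, y, z in m, then the turn, a rotation vector about the tool's x, y, z in degrees. A call has exactly 8 rows; each row is the pose to reach, as a shift and turn from the pose commanded when the call began, along the tool's axes at that moment; what a row does not reach only later rows make up. A row lasts 1/12 s, in which the tool goes at most 41.7 mm and 7.16 degrees, less where a joint would pass 70% of its speed; a pose out of reach is approached as far as the arm can. A call with a gripper value outside its range is refused whole. The fingers move at their own pace and stop on an object; FORCE is the grip in N (left out, the last holds). Time passes only in rows, so rows that repeat a pose let the fingers close, or fill a call up. It gives the time, the measured TCP pose, the force, the opening and the grip force at its end, in the units of the state.
- r.observe(): the state, without advancing time (a new reading comes with each control period).
- r.grab_frame(name): name is "side" or "top"; returns the picture (480x640x3 uint8, red, green, blue); there is no depth.
- r.camera_info(name): a dict with "camera_matrix" (3x3 intrinsics, pixels), "cam_to_world" (4x4, takes a point from camera to world coordinates). Camera axes: x right, y down, z forward; pixel columns grow to the right and rows downward; lengths in mm; the calibration is good to about 2 mm. A picture is of the moment at which its call begins. camera_info takes no time and is no camera call.
- r.sign_off(): hands the job in; it is judged then, once.
Trained networks look in the newest picture that a camera, given by its name, has taken for a name from the list of things; names that differ only in an ending like _2 or _b are one class to them, and where a whole thing is asked for, a point or a joint stands for the part that bears it (a point fixed in the world has none). Each returns a list of dicts, best first, with "confidence" (0 to 1); they miss things now and then, are a little off and sometimes report something else, mostly with a low value. They report only what shows in the picture. A call takes as long as a camera call. They do not tell look-alikes from the thing itself.
- r.find_in(label, camera): "rect" ([left, top, right, bottom] as shares, 0 to 1, of the picture: columns of its width, rows of its height, round what is visible of it).
The state is a dict: "t": time; "qpos": joint angles; "joint_vel": joint speeds; "joint_torque": joint torques, N m; "eef_pos": TCP position; "tcp_rot": TCP orientation; "contact_force": force on the tool from outside, world axes, zero at the start; "moment": the same for the moment, N m; "gripper_width": opening from 0.0 (shut) to 1.0 (fully open); "finger_force": force on a finger pad.
Only numpy, scipy, OpenCV 4.12 (cv2) and the standard library are available. Lean on these libraries where they do the work, as an engineer would, in place of code of your own. Each camera call takes 0.05 s, during which the arm holds its last target. There are 200 camera calls.

## Working session

There is one attempt and no reset: what is moved stays moved. The work goes in short steps, Python scripts to look and compute and a shell command to move; the robot and the scene stay as the last step left them, time stands still between calls to the robot, and variables do not carry over. Pictures are saved under pics/ and viewed, at most 10 in all, crops included, and the job is handed in when it is done.

```bash
mkdir -p pics; ls; python3 - <<'E'
from rig import r
import cv2,numpy as np
np.set_printoptions(precision=3,suppress=True)
for c in ("top","side"):
    cv2.imwrite(f"pics/{c}0.png",r.grab_frame(c)[:,:,::-1])
    i=r.camera_info(c);print(i["camera_matrix"],i["cam_to_world"])
    for n in ["green_gauge","red_gauge","caddy","stand","reader","plug","slot","socket","stand_slot"]:
        print(c,n,[(np.round(np.array(d["rect"])*[640,480,640,480]).tolist(),round(d["confidence"],2)) for d in r.find_in(n,c)][:4])
s=r.observe();print(s["t"],s["eef_pos"],s["tcp_rot"],s["gripper_width"])
E
```

```text
pics
[[480.548   0.    323.409]
 [  0.    480.548 229.641]
 [  0.      0.      1.   ]] [[   0.002   -0.996    0.091  432.195]
 [  -1.      -0.003   -0.008  -43.75 ]
 [   0.008   -0.091   -0.996 1242.346]
 [   0.       0.       0.       1.   ]]
top green_gauge [([182.0, 212.0, 204.0, 220.0], 0.72), ([218.0, 221.0, 232.0, 232.0], 0.58), ([185.0, 248.0, 201.0, 265.0], 0.55)]
top red_gauge [([183.0, 269.0, 194.0, 290.0], 0.64), ([134.0, 255.0, 162.0, 280.0], 0.62), ([185.0, 317.0, 204.0, 330.0], 0.52), ([281.0, 252.0, 311.0, 286.0], 0.24)]
top caddy [([177.0, 240.0, 208.0, 296.0], 0.58)]
top stand [([283.0, 253.0, 314.0, 288.0], 0.77)]
top reader [([359.0, 205.0, 444.0, 275.0], 0.76)]
top plug [([288.0, 182.0, 302.0, 199.0], 0.61), ([354.0, 208.0, 442.0, 277.0], 0.27)]
top slot [([354.0, 207.0, 440.0, 277.0], 0.81)]
top socket [([356.0, 203.0, 443.0, 278.0], 0.93)]
top stand_slot [([281.0, 253.0, 314.0, 289.0], 0.7)]
[[518.208   0.    330.24 ]
 [  0.    518.208 239.464]
 [  0.      0.      1.   ]] [[ -0.894  -0.226   0.386  41.924]
 [ -0.447   0.488  -0.75  949.505]
 [ -0.019  -0.843  -0
[... 163 characters left out ...]
.0, 319.0], 0.76)]
side red_gauge [([360.0, 341.0, 383.0, 373.0], 0.79), ([311.0, 327.0, 328.0, 353.0], 0.6), ([267.0, 345.0, 297.0, 392.0], 0.59)]
side caddy [([275.0, 312.0, 344.0, 376.0], 0.96)]
side stand [([155.0, 291.0, 224.0, 358.0], 0.64), ([340.0, 261.0, 379.0, 297.0], 0.6)]
side reader [([337.0, 187.0, 410.0, 249.0], 0.89)]
side plug [([279.0, 252.0, 299.0, 276.0], 0.72)]
side slot [([336.0, 190.0, 414.0, 251.0], 0.69)]
side socket [([338.0, 184.0, 411.0, 252.0], 0.7), ([288.0, 318.0, 306.0, 338.0], 0.17)]
side stand_slot [([338.0, 262.0, 381.0, 300.0], 0.86)]
1.0 [ 200.826 -512.009  231.265] [[ 0.931  0.365 -0.   ]
 [ 0.365 -0.931  0.   ]
 [ 0.    -0.    -1.   ]] 0.995071994075288
```

View pics/top0.png

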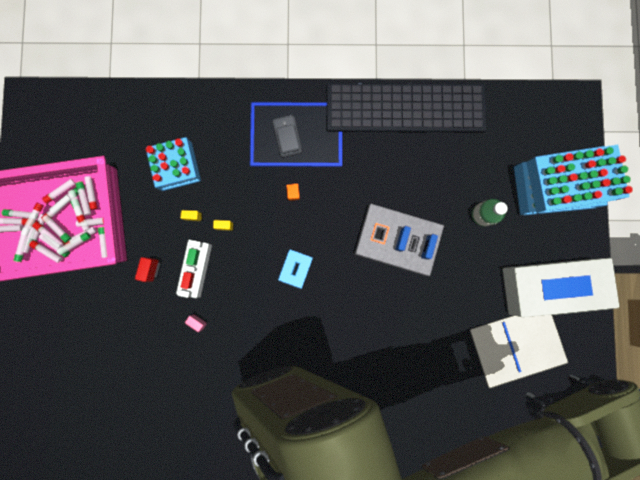

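View pics/side0.png

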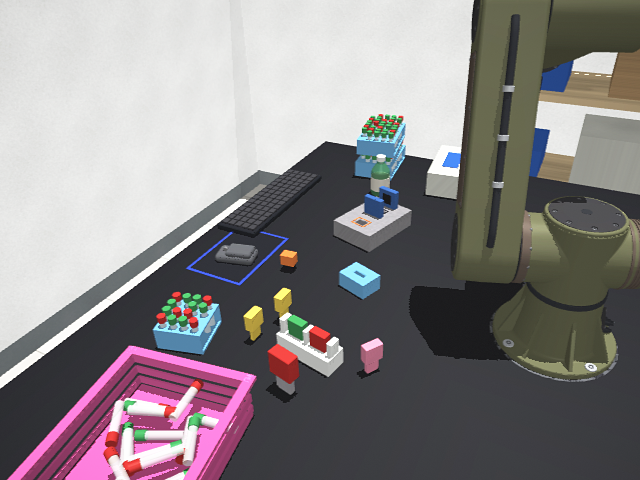

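Top picture: caddy (193,268) with the green gauge at (192,256) and the red at (187,281), stand (296,269), plug (292,191), reader (400,240) with socket (381,233) and slot (415,243). The side view agrees: caddy (310,343), stand (360,279), plug (289,259), reader (373,218). The large red, the pink and the yellow gauges are look-alikes.

```bash
cat > fit.py <<'E'
import cv2,numpy as np
from scipy.optimize import minimize
from rig import r
CI={c:r.camera_info(c) for c in("top","side")}
def proj(c,P):
    T=np.linalg.inv(CI[c]["cam_to_world"]);q=(np.asarray(P)@T[:3,:3].T+T[:3,3])@CI[c]["camera_matrix"].T
    return q[:,:2]/q[:,2:]
def box(cx,cy,sx,sy,z0,z1):
    return np.array([[cx+a*sx/2,cy+b*sy/2,z] for a in(-1,1) for b in(-1,1) for z in(z0,z1)],float)
BOX={"reader":[box(0,0,130,190,0,50),box(0,-36-33.5,60,17,50,105),box(0,-36+33.5,60,17,50,105)],
 "stand":[box(0,0,80,60,0,40)],"plug":[box(0,0,36,28,18,48)],
 "caddy":[box(0,0,136,50,0,40),box(-60,0,16,26,40,74),box(60,0,16,26,40,74),box(0,0,10,26,40,74),box(-29,0,40,20,40,80),box(29,0,40,20,40,80)],
 "green":[box(0,0,40,20,0,40)]}
S=8
def render(c,boxes,p,roi,z=0):
    x0,y0,x1,y1=roi;m=np.zeros(((y1-y0)*S,(x1-x0)*S),np.uint8)
    ca,sa=np.cos(p[2]),np.sin(p[2]);R=np.array([[ca,-sa,0],[sa,ca,0],[0,0,1]])
    for b in boxes:
        uv=proj(c,b@R.T+[p[0],p[1],z])
        h=cv2.convexHull(((uv+.5-[x0,y0])*S*16).astype(np.float32)).round().astype(np.int32)
        cv2.fillConvexPoly(m,h,255,shift=4)
    return cv2.resize(m,(x1-x0,y1-y0),interpolation=cv2.INTER_AREA)/255.
def fit(boxes,masks,p0,z=0):
    """masks: {cam:(mask,roi)}; pose x,y,yaw of least silhouette difference"""
    f=lambda p:sum(((render(c,boxes,[p[0],p[1],p[2]/100],roi,z)-m)**2).sum() for c,(m,roi) in masks.items())
    p0=np.array([p0[0],p0[1],p0[2]*100])
    for st in(20,4):
        o=minimize(f,p0,method="Nelder-Mead",options=dict(initial_simplex=np.vstack([p0,p0+np.diag([st]*3)]),xatol=.03,fatol=.01));p0=o.x
    return np.array([p0[0],p0[1],p0[2]/100]),o.fun
def mask(img,roi,kind):
    x0,y0,x1,y1=roi;a=img[y0:y1,x0:x1].astype(float);R,G,B=a[...,0],a[...,1],a[...,2]
    k={"any":a.max(2)>70,"blue":B>85,"orange":(R>90)&(R>1.5*B),"green":(G>60)&(G>1.6*R)}[kind]
    k=k.astype(np.uint8)
    n,l,s,_=cv2.connectedComponentsWithStats(k)
    return (l==1+s[1:,4].argmax()).astype(float)
def ray(c,u,v,z):
    i=CI[c];T=i["cam_to_world"];d=T[:3,:3]@np.linalg.solve(i["camera_matrix"],[u,v,1]);o=T[:3,3];return (o+d*(z-o[2])/d[2])[:2]
E
python3 - <<'E'
from fit import *
np.set_printoptions(precision=2,suppress=True)
im={c:cv2.imread(f"pics/{c}0.png")[:,:,::-1] for c in("top","side")}
J={"reader":("any",(400,240),25,-.25-np.pi*0,{"top":(345,195,455,285),"side":(325,180,420,255)}),
"stand":("blue",(296,269),20,1.2,{"top":(273,243,320,295),"side":(330,255,390,302)}),
"plug":("orange",(292,191),33,.0,{"top":(280,175,310,207),"side":(272,244,306,282)}),
"caddy":("any",(193,268),30,1.4,{"top":(170,232,216,302),"side":(271,307,350,380)})}
for n,(k,uv,z,yaw,rois) in J.items():
    M={c:(mask(im[c],roi,k),roi) for c,roi in rois.items()}
    p0=[*ray("top",*uv,z),yaw]
    for nm,MM in (("both",M),("top",{"top":M["top"]}),("side",{"side":M["side"]})):
        best=min((fit(BOX[n],MM,[p0[0],p0[1],p0[2]+d]) for d in (0,np.pi/2)),key=lambda t:t[1])
        if nm=="both":p0=list(best[0])
        print(n,nm,best[0],round(best[1],1),[int(m[0].sum()) for m in MM.values()])
m=mask(im["top"],(182,243,203,268),"green");ys,xs=np.nonzero(m);print("green top",ray("top",xs.mean()+182,ys.mean()+243,80),m.sum())
c=np.hstack([cv2.resize(im["top"][200:290,345:455],None,fx=4,fy=4,interpolation=2),cv2.resize(im["top"][235:325,165:245],None,fx=4,fy=4,interpolation=2)])
cv2.imwrite("pics/crop.png",c[:,:,::-1])
E
```

```text
reader both [ 519.35 -243.8    -0.29] 521.1 [4083, 3217]
reader top [ 519.22 -244.27   -0.29] 183.6 [4083]
reader side [ 518.61 -241.72   -0.29] 315.7 [3217]
stand both [444.98  18.09   2.81] 138.3 [892, 1065]
stand top [444.97  18.11   2.81] 116.0 [892]
stand side [445.06  18.08   2.8 ] 21.1 [1065]
plug both [640.2   25.13   0.06] 24.4 [210, 257]
plug top [640.77  25.16   0.06] 15.5 [210]
plug side [639.54  25.72   0.09] 6.6 [257]
caddy both [443.83 275.8    2.97] 978.1 [1464, 3476]
caddy top [444.54 275.41   6.1 ] 105.5 [1464]
caddy side [443.38 276.04   2.97] 868.4 [3476]
green top [472.45 264.07] 148.0
```

View pics/crop.png

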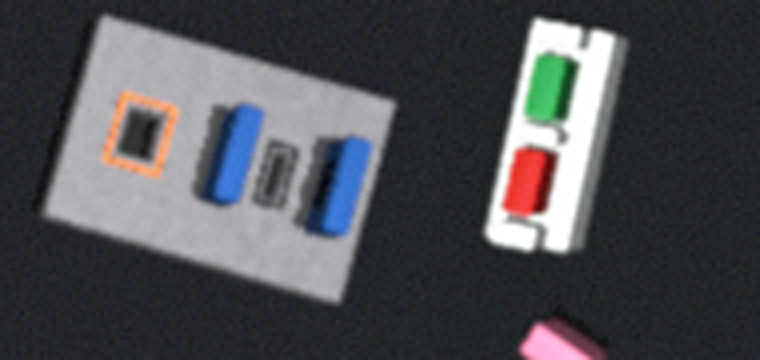

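The crop shows the socket's orange outline at about (380,233), the black slot outline at about (414,243) between the heads, and the green gauge in the upper caddy bay. I'll refine the slot, socket and green gauge separately.

```bash
python3 - <<'E'
from fit import *
np.set_printoptions(precision=2,suppress=True)
im={c:cv2.imread(f"pics/{c}0.png")[:,:,::-1] for c in("top","side")}
# orange outline
for c,roi in (("top",(365,218,395,250)),("side",(345,205,385,235))):
    x0,y0,x1,y1=roi;a=im[c][y0:y1,x0:x1].astype(float);o=(a[...,0]>1.35*a[...,2])
    o=o.astype(np.uint8);ys,xs=np.nonzero(o);h=cv2.convexHull(np.stack([xs,ys],1).astype(np.int32))
    m=cv2.moments(h);print("socket",c,ray(c,m["m10"]/m["m00"]+x0,m["m01"]/m["m00"]+y0,50),len(xs))
# blue heads
for c,roi in (("top",(385,215,445,270)),("side",(355,182,408,222))):
    x0,y0,x1,y1=roi;a=im[c][y0:y1,x0:x1].astype(float);m=((a[...,2]>1.5*a[...,0])&(a[...,2]>50)).astype(float)
    print("heads->reader",c,fit(BOX["reader"][1:],{c:(m,roi)},[519.3,-243.8,-.29]),m.sum())
# dark slot
g=im["top"].mean(2)[232:256,405:423];w=np.clip(120-g,0,None);ys,xs=np.mgrid[232:256,405:423]
print("g\n",g.astype(int)[:, ::1])
for p in([519.3,-243.8,-.29],):
    R=np.array([[np.cos(p[2]),-np.sin(p[2])],[np.sin(p[2]),np.cos(p[2])]])
    for n,y in(("slot",-36),("socket",52)):
        q=np.r_[R@[0,y]+p[:2],50];print(n,q,proj("top",[q]),proj("side",[q]))
# caddy + green
roi=(170,232,216,302);a=im["top"][232:302,170:216].astype(float)
M=(mask(im["top"],roi,"any"),roi);print("caddy top",fit(BOX["caddy"],{"top":M},[444.5,275.4,-.18]))
for c,roi in(("top",(180,241,206,270)),("side",(280,308,316,345))):
    for col in (1,0):
        if col==0: roi=(177,265,203,296) if c=="top" else (305,320,345,360)
        x0,y0,x1,y1=roi;a=im[c][y0:y1,x0:x1].astype(float);o=a[...,1-col];m=((a[...,col]>1.5*o)&(a[...,col]>45)).astype(np.uint8)
        m=cv2.morphologyEx(m,cv2.MORPH_CLOSE,np.ones((1,1))).astype(float)
        print("green red".split()[1-col],c,fit(BOX["green"],{c:(m,roi)},[472,270,-.18] if col else [416,280,-.18],40),m.sum())
E
```

```text
socket top [ 532.76 -193.05] 141
socket side [ 532.59 -191.33] 56
heads->reader top (array([ 519.49, -243.07,   -0.31]), np.float64(94.14489811610919)) 466.0
heads->reader side (array([ 519.38, -242.66,   -0.32]), np.float64(104.64404459823145)) 658.0
g
 [[131 128 125 129 139 154 169 174 177 173 173 175 172 170 174 175 171 168]
 [129 129 128 133 138 164 173 173 174 174 176 174 174 172 174 173 170 169]
 [128 131 128 127 141 172 168 151 150 162 167 169 176 175 178 176 173 169]
 [131 129 128 134 152 171 161 119 102 111 124 150 163 173 179 175 173 170]
 [127 129 130 141 165 171 139  97  91  91  96 109 121 136 155 172 172 157]
 [133 125 133 146 169 164 135 100 119 114 115 122 113  94 127 163 173 155]
 [127 129 135 149 174 164 116 101 109  96  96 107 115  84 117 166 173 157]
 [131 127 132 149 172 156 108 109  86  63  68  99 113  88 119 164 178 160]
 [132 127 137 163 170 142 109 116  79  47  63  96 105 104 139 169 172 154]
 [127 129 139 174 165 114  95 106  59  55  73  95  90 106 156 173 165 123]
 [128 130 151 179 164 103  90  97  56  58  76  93  85 114 167 177 164 108]
 [123 138 170 175 15
[... 787 characters left out ...]
 102  80  77  57]
 [171 177 174 177 179 174 172 170 175 173 170 170 160 123  85  80  71  49]
 [172 175 174 181 178 171 165 169 171 171 173 172 161 117  85  76  56  49]]
slot [ 509.01 -278.3    50.  ] [[413.92 242.84]] [[380.44 209.38]]
socket [ 534.17 -193.97   50.  ] [[379.99 232.67]] [[360.67 221.02]]
caddy top (array([444.87, 275.15,  -0.18]), np.float64(105.53425605536333))
green top (array([472.94, 269.27,  -0.06]), np.float64(41.85319492502883)) 158.0
red top (array([416.56, 279.91,  -0.06]), np.float64(38.34322183775471)) 170.0
green side (array([474.06, 268.11,  -0.39]), np.float64(81.0880430603614)) 335.0
red side (array([416.53, 279.62,  -0.26]), np.float64(58.7919108035371)) 397.0
```

```bash
cat > d.py <<'E'
# usage: d.py x y z psi_deg -> tool-frame steps (m, deg) from the present pose to TCP x,y,z with tool x at yaw psi, tool down
import sys,numpy as np
from scipy.spatial.transform import Rotation as Ro
from rig import r
s=r.observe();p=np.array(s["eef_pos"]);R=np.array(s["tcp_rot"])
*t,psi=map(float,sys.argv[1:5])
c,n=np.cos(np.radians(psi)),np.sin(np.radians(psi));Rt=np.array([[c,n,0],[n,-c,0],[0,0,-1]])
rv=Ro.from_matrix(R.T@Rt).as_rotvec()
k=int(max(1,np.ceil(np.linalg.norm(np.array(t)-p)/290),np.ceil(np.degrees(np.linalg.norm(rv))/52)))
print("t",round(s["t"],2),"pos",p.round(1),"psi",round(np.degrees(np.arctan2(R[1,0],R[0,0])),2),"F",np.round(s["contact_force"],1),"w",round(s["gripper_width"],3),"ff",np.round(s["finger_force"],1))
for i in range(k):
    Ri=R@Ro.from_rotvec(rv*i/k).as_matrix();print((Ri.T@(np.array(t)-p)/k/1000).round(4),np.degrees(rv/k).round(2))
E
python3 d.py 473 269.8 150 169.7
```

```text
t 1.0 pos [ 200.8 -512.   231.3] psi 21.42 F [-0.4  0.1 -0.4] w 0.995 ff 0.0
[ 0.1796 -0.2095  0.0271] [  0.    -0.   -49.43]
[2.759e-01 2.000e-04 2.710e-02] [  0.    -0.   -49.43]
[0.1793 0.2097 0.0271] [  0.    -0.   -49.43]
```

```bash
python3 -m inch '[[-1,0.18,-0.21,0.027,0,0,-49.4],[-1,0.18,-0.21,0.027,0,0,-49.4],[-1,0.18,-0.21,0.027,0,0,-49.4],[-1,0.18,-0.21,0.027,0,0,-49.4],[-1,0.18,-0.21,0.027,0,0,-49.4],[-1,0.18,-0.21,0.027,0,0,-49.4],[-1,0.18,-0.21,0.027,0,0,-49.4],[-1,0.18,-0.21,0.027,0,0,-49.4]]' 40; python3 d.py 473 269.8 150 169.7
```

```text
t: 1.67
eef_pos: [292.5, -247.2, 204.1]
tcp_rot: [[0.319, 0.948, 0.0], [0.948, -0.319, 0.001], [0.001, 0.0, -1.0]]
contact_force: [-0.9, -0.5, -0.1]
gripper_width: 1.002
finger_force: 0.0
t 1.67 pos [ 292.5 -247.2  204.1] psi 71.41 F [-0.9 -0.5 -0.1] w 1.002 ff 0.0
[0.2738 0.0032 0.0272] [ 2.000e-02 -1.000e-02 -4.914e+01]
[0.1767 0.2092 0.0271] [ 2.000e-02 -1.000e-02 -4.914e+01]
```

```bash
python3 -m inch '[[-0.2,0.274,0.003,0.027,0,0,-49],[-0.2,0.274,0.003,0.027,0,0,-49],[-0.2,0.274,0.003,0.027,0,0,-49],[-0.2,0.274,0.003,0.027,0,0,-49],[-0.2,0.274,0.003,0.027,0,0,-49],[-0.2,0.274,0.003,0.027,0,0,-49],[-0.2,0.274,0.003,0.027,0,0,-49],[-0.2,0.274,0.003,0.027,0,0,-49]]' >/dev/null;  python3 -m inch '[[-0.2,0.177,0.209,0.027,0,0,-49.2],[-0.2,0.177,0.209,0.027,0,0,-49.2],[-0.2,0.177,0.209,0.027,0,0,-49.2],[-0.2,0.177,0.209,0.027,0,0,-49.2],[-0.2,0.177,0.209,0.027,0,0,-49.2],[-0.2,0.177,0.209,0.027,0,0,-49.2],[-0.2,0.177,0.209,0.027,0,0,-49.2],[-0.2,0.177,0.209,0.027,0,0,-49.2]]' >/dev/null; python3 d.py 473 269.8 46 169.7
```

```text
t 3.0 pos [478.9 267.3 149.4] psi 169.46 F [-0.7  0.3  0.2] w 0.598 ff 0.0
[0.0062 0.0014 0.1034] [ 0.01 -0.02 -0.24]
```

```bash
python3 -m inch '[[-0.2,0,0,0.05,0,0,0],[-0.2,0,0,0.05,0,0,0],[-0.2,0,0,0.05,0,0,0],[-0.2,0,0,0.05,0,0,0],[-0.2,0,0,0.05,0,0,0],[-0.2,0,0,0.05,0,0,0],[-0.2,0,0,0.05,0,0,0],[-0.2,0,0,0.05,0,0,0]]' >/dev/null; python3 d.py 473 269.8 46 169.7; python3 - <<'E'
from rig import r
import cv2
a=r.grab_frame("side");cv2.imwrite("pics/s1.png",cv2.resize(a[220:400,200:440],None,fx=3,fy=3)[:,:,::-1])
E
```

```text
t 3.67 pos [478.2 264.5 101.2] psi 169.0 F [-0.2  1.5  0.3] w 0.6 ff 0.0
[0.0062 0.0041 0.0552] [ 0.04  0.06 -0.7 ]
```

View pics/s1.png

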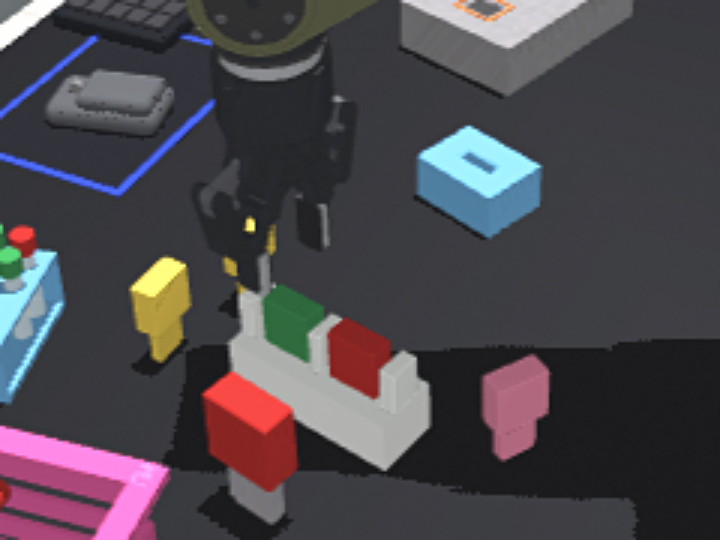

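The fingers are above the green gauge, with the gripper about 6 mm too far toward +x. I'll correct that first, then go down.

```bash
python3 -m inch '[[-0.2,0.0062,0.0041,0,0,0,-0.7],[-0.2,0.0062,0.0041,0,0,0,-0.7],[-0.2,0.0062,0.0041,0.02,0,0,-0.7],[-0.2,0.0062,0.0041,0.04,0,0,-0.7],[-0.2,0.0062,0.0041,0.055,0,0,-0.7],[-0.2,0.0062,0.0041,0.055,0,0,-0.7],[-0.2,0.0062,0.0041,0.055,0,0,-0.7],[-0.2,0.0062,0.0041,0.055,0,0,-0.7]]' >/dev/null; python3 d.py 473 269.8 46 169.7
```

```text
t 4.38 pos [473.  270.1  46.3] psi 169.73 F [0.4 0.1 0. ] w 0.597 ff 0.0
[-0.0001 -0.0002  0.0003] [0.04 0.05 0.03]
```

```bash
python3 -m inch '[[1,0,0,0,0,0,0],[1,0,0,0,0,0,0],[1,0,0,0,0,0,0],[1,0,0,0,0,0,0],[1,0,0,0,0,0,0],[1,0,0,0,0,0,0],[1,0,0,0,0,0,0],[1,0,0,0,0,0,0]]' 40; python3 -m inch '[[1,0,0,-0.01,0,0,0],[1,0,0,-0.02,0,0,0],[1,0,0,-0.04,0,0,0],[1,0,0,-0.06,0,0,0],[1,0,0,-0.08,0,0,0],[1,0,0,-0.09,0,0,0],[1,0,0,-0.09,0,0,0],[1,0,0,-0.09,0,0,0]]';python3 d.py 444.98 18.1 136 161.1;  python3 - <<'E'
from fit import *
for c in("top","side"):
    a=r.grab_frame(c);cv2.imwrite(f"pics/{c}2.png",a[:,:,::-1])
E
```

```text
t: 5.05
eef_pos: [473.0, 269.9, 46.2]
tcp_rot: [[-0.984, 0.178, 0.001], [0.179, 0.984, 0.001], [-0.001, 0.001, -1.0]]
contact_force: [-1.0, -1.0, 5.7]
gripper_width: 0.233
finger_force: 39.5
t: 5.72
eef_pos: [472.6, 269.7, 135.4]
tcp_rot: [[-0.984, 0.178, 0.001], [0.178, 0.984, 0.0], [-0.001, 0.0, -1.0]]
contact_force: [0.3, -0.0, -0.9]
gripper_width: 0.228
finger_force: 39.1
t 5.72 pos [472.6 269.7 135.4] psi 169.72 F [ 0.3 -0.  -0.9] w 0.228 ff 39.1
[-0.0178 -0.2525 -0.0007] [0.02 0.03 8.62]
```

```bash
python3 -m inch '[[1,-0.0178,-0.2525,0,0,0,8.6],[1,-0.0178,-0.2525,0,0,0,8.6],[1,-0.0178,-0.2525,0,0,0,8.6],[1,-0.0178,-0.2525,0,0,0,8.6],[1,-0.0178,-0.2525,0,0,0,8.6],[1,-0.0178,-0.2525,0,0,0,8.6],[1,-0.0178,-0.2525,0,0,0,8.6],[1,-0.0178,-0.2525,0,0,0,8.6]]' >/dev/null; python3 -m inch '[[1,0,0,0,0,0,0],[1,0,0,0.01,0,0,0],[1,0,0,0.03,0,0,0],[1,0,0,0.04,0,0,0],[1,0,0,0.045,0,0,0],[1,0,0,0.045,0,0,0],[1,0,0,0.045,0,0,0],[1,0,0,0.045,0,0,0]]' >/dev/null; python3 d.py 444.98 18.1 46.2 161.1;  python3 - <<'E'
from fit import *
b=[]
for c,(x0,y0,x1,y1) in(("top",(260,220,340,300)),("side",(310,220,410,310))):
    a=r.grab_frame(c);cv2.imwrite(f"pics/{c}3.png",a[:,:,::-1]);b.append(cv2.resize(a[y0:y1,x0:x1],(400,400),interpolation=2))
cv2.imwrite("pics/c3.png",np.hstack(b)[:,:,::-1])
E
```

```text
t 7.15 pos [445.4  18.3  90.8] psi 161.14 F [ 0.1 -0.2 -1.3] w 0.228 ff 39.5
[ 0.0004 -0.0004  0.0446] [0.01 0.04 0.04]
```

View pics/c3.png

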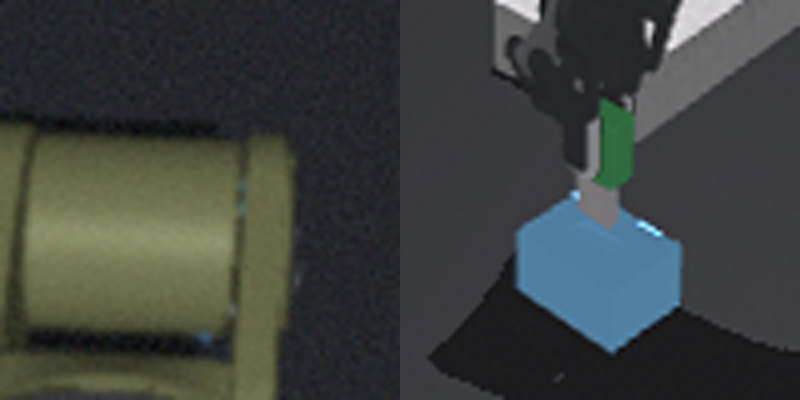

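The blade hangs over the stand's slot, at (600,225) in the crop. I'll go down in two steps and watch the force.

```bash
python3 -m inch '[[1,0.0004,-0.0004,0.004,0,0,0],[1,0.0004,-0.0004,0.008,0,0,0],[1,0.0004,-0.0004,0.012,0,0,0],[1,0.0004,-0.0004,0.015,0,0,0],[1,0.0004,-0.0004,0.018,0,0,0],[1,0.0004,-0.0004,0.021,0,0,0],[1,0.0004,-0.0004,0.024,0,0,0],[1,0.0004,-0.0004,0.024,0,0,0]]'; python3 d.py 444.98 18.1 46.2 161.1
```

```text
t: 7.92
eef_pos: [444.3, 17.8, 65.7]
tcp_rot: [[-0.946, 0.324, -0.001], [0.324, 0.946, 0.0], [0.001, -0.0, -1.0]]
contact_force: [-0.5, 0.2, -1.0]
gripper_width: 0.228
finger_force: 39.5
t 7.92 pos [444.3  17.8  65.7] psi 161.12 F [-0.5  0.2 -1. ] w 0.228 ff 39.5
[-0.0006  0.0005  0.0195] [-0.01 -0.04  0.02]
```

```bash
python3 -m inch '[[1,0,0,0.004,0,0,0],[1,0,0,0.008,0,0,0],[1,0,0,0.012,0,0,0],[1,0,0,0.015,0,0,0],[1,0,0,0.018,0,0,0],[1,0,0,0.0195,0,0,0],[1,0,0,0.0195,0,0,0],[1,0,0,0.0195,0,0,0]]'; python3 d.py 444.98 18.1 46.2 161.1
```

```text
t: 8.58
eef_pos: [444.6, 17.8, 46.8]
tcp_rot: [[-0.946, 0.324, -0.0], [0.324, 0.946, 0.0], [0.0, -0.0, -1.0]]
contact_force: [0.4, -0.3, -0.9]
gripper_width: 0.224
finger_force: 39.6
t 8.58 pos [444.6  17.8  46.8] psi 161.12 F [ 0.4 -0.3 -0.9] w 0.224 ff 39.6
[-0.0003  0.0004  0.0006] [-0.   -0.    0.02]
```

```bash
python3 -m inch '[[1,0,0,0.0005,0,0,0],[1,0,0,0.001,0,0,0],[1,0,0,0.0015,0,0,0],[1,0,0,0.002,0,0,0],[1,0,0,0.002,0,0,0],[1,0,0,0.002,0,0,0],[1,0,0,0.002,0,0,0],[1,0,0,0.002,0,0,0]]'; python3 d.py 444.98 18.1 46.2 161.1
```

```text
t: 9.25
eef_pos: [444.7, 17.8, 46.1]
tcp_rot: [[-0.946, 0.324, 0.001], [0.324, 0.946, -0.0], [-0.001, 0.0, -1.0]]
contact_force: [-9.8, -0.4, 23.2]
gripper_width: 0.228
finger_force: 43.0
t 9.25 pos [444.7  17.8  46.1] psi 161.12 F [-9.8 -0.4 23.2] w 0.228 ff 43.0
[-0.0002  0.0003 -0.0001] [0.01 0.03 0.02]
```

```bash
python3 -m inch '[[-0.45,0,0,-0.001,0,0,0],[-0.45,0,0,-0.001,0,0,0],[-0.45,0,0,-0.001,0,0,0],[-0.45,0,0,-0.001,0,0,0],[-0.45,0,0,-0.02,0,0,0],[-0.45,0,0,-0.05,0,0,0],[-0.45,0,0,-0.07,0,0,0],[-0.45,0,0,-0.07,0,0,0]]' 40;  python3 -m inch '[[-0.45,0,0,0,0,0,7],[-0.45,0,0,0,0,0,14],[-0.45,0,0,0,0,0,21],[-0.45,0,0,0,0,0,28],[-0.45,0,0,0,0,0,35],[-0.45,0,0,0,0,0,42],[-0.45,0,0,0,0,0,45],[-0.45,0,0,0,0,0,45]]' >/dev/null;  python3 -m inch '[[-0.45,0,0,0,0,0,7],[-0.45,0,0,0,0,0,14],[-0.45,0,0,0,0,0,21],[-0.45,0,0,0,0,0,28],[-0.45,0,0,0,0,0,35],[-0.45,0,0,0,0,0,42],[-0.45,0,0,0,0,0,45],[-0.45,0,0,0,0,0,45]]' >/dev/null; python3 d.py 444.7 17.8 46.2 71.1
python3 - <<'E'
from fit import *
a=r.grab_frame("side");cv2.imwrite("pics/s4.png",cv2.resize(a[180:330,260:460],(800,600))[:,:,::-1])
E
```

```text
t: 9.92
eef_pos: [446.2, 17.8, 118.2]
tcp_rot: [[-0.946, 0.324, 0.006], [0.324, 0.946, -0.0], [-0.005, 0.002, -1.0]]
contact_force: [0.6, 1.3, 1.5]
gripper_width: 0.728
finger_force: 0.0
t 11.25 pos [444.4  17.8 114.3] psi 71.1 F [-0.1 -0.3  0.9] w 0.725 ff 0.0
[0.0001 0.0004 0.0681] [-0.03  0.01 -0.  ]
```

View pics/s4.png

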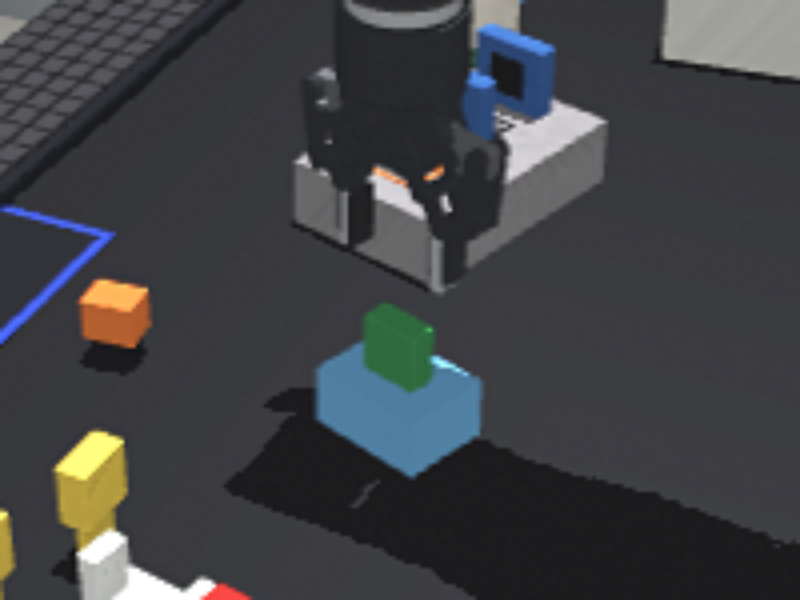

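The gauge stands fully down in the stand, and the open fingers line up with its narrow ends. Regrasping.

```bash
python3 -m inch '[[-0.45,0,0.0004,0.02,0,0,0],[-0.45,0,0.0004,0.04,0,0,0],[-0.45,0,0.0004,0.06,0,0,0],[-0.45,0,0.0004,0.068,0,0,0],[-0.45,0,0.0004,0.068,0,0,0],[-0.45,0,0.0004,0.068,0,0,0],[-0.45,0,0.0004,0.068,0,0,0],[-0.45,0,0.0004,0.068,0,0,0]]' >/dev/null; python3 d.py 444.7 17.8 46.2 71.1; python3 -m inch '[[1,0,0,0,0,0,0],[1,0,0,0,0,0,0],[1,0,0,0,0,0,0],[1,0,0,0,0,0,0],[1,0,0,0,0,0,0],[1,0,0,0,0,0,0],[1,0,0,0,0,0,0],[1,0,0,0,0,0,0]]' 60;python3 d.py 508.3 -277.8 150 73.4
```

```text
t 11.97 pos [445.5  17.7  47.8] psi 71.15 F [-0.1 -0.  -0.2] w 0.722 ff 0.0
[-0.0002 -0.0008  0.0016] [ 0.1  -0.03  0.05]
t: 12.63
eef_pos: [445.3, 17.7, 47.6]
tcp_rot: [[0.323, 0.946, 0.001], [0.946, -0.323, -0.0], [0.0, 0.001, -1.0]]
contact_force: [-2.1, -0.6, 6.8]
gripper_width: 0.46
finger_force: 60.2
t 12.63 pos [445.3  17.7  47.6] psi 71.13 F [-2.1 -0.6  6.8] w 0.46 ff 60.2
[-0.1296  0.0777 -0.0512] [ 0.03 -0.01 -1.14]
[-0.1311  0.075  -0.0512] [ 0.03 -0.01 -1.14]
```

```bash
python3 -m inch '[[1,0,0,-0.01,0,0,0],[1,0,0,-0.03,0,0,0],[1,0,0,-0.06,0,0,0],[1,0,0,-0.09,0,0,0],[1,0,0,-0.105,0,0,0],[1,0,0,-0.105,0,0,0],[1,0,0,-0.105,0,0,0],[1,0,0,-0.105,0,0,0]]';  python3 -m inch '[[1,-0.13,0.077,0,0,0,-1.1],[1,-0.13,0.077,0,0,0,-1.1],[1,-0.13,0.077,0,0,0,-1.1],[1,-0.13,0.077,0,0,0,-1.1],[1,-0.13,0.077,0,0,0,-1.1],[1,-0.13,0.077,0,0,0,-1.1],[1,-0.13,0.077,0,0,0,-1.1],[1,-0.13,0.077,0,0,0,-1.1]]' >/dev/null; python3 -m inch '[[1,-0.131,0.075,0,0,0,-1.1],[1,-0.131,0.075,0,0,0,-1.1],[1,-0.131,0.075,0,0,0,-1.1],[1,-0.131,0.075,0,0,0,-1.1],[1,-0.131,0.075,0,0,0,-1.1],[1,-0.131,0.075,0,0,0,-1.1],[1,-0.131,0.075,0,0,0,-1.1],[1,-0.131,0.075,0,0,0,-1.1]]' >/dev/null; python3 d.py 508.3 -277.8 97.6 73.4
```

```text
t: 13.3
eef_pos: [444.4, 17.7, 151.1]
tcp_rot: [[0.324, 0.946, -0.001], [0.946, -0.324, 0.0], [-0.0, -0.001, -1.0]]
contact_force: [0.0, 0.4, -2.4]
gripper_width: 0.46
finger_force: 60.4
t 14.63 pos [ 507.2 -276.4  151.8] psi 73.42 F [-0.2  0.   0.1] w 0.456 ff 60.7
[-0.0011  0.0015  0.0542] [-0.01 -0.01  0.02]
```

```bash
python3 -m inch '[[1,-0.001,0.0015,0,0,0,0],[1,-0.001,0.0015,0.015,0,0,0],[1,-0.001,0.0015,0.03,0,0,0],[1,-0.001,0.0015,0.04,0,0,0],[1,-0.001,0.0015,0.05,0,0,0],[1,-0.001,0.0015,0.054,0,0,0],[1,-0.001,0.0015,0.054,0,0,0],[1,-0.001,0.0015,0.054,0,0,0]]' >/dev/null; python3 d.py 508.3 -277.8 57.6 73.4
python3 - <<'E'
from fit import *
a=r.grab_frame("side");cv2.imwrite("pics/side5.png",a[:,:,::-1]);b=a[165:255,320:440].copy();b=cv2.resize(b,(800,600),interpolation=2)
s=r.observe();p=np.array(s["eef_pos"]);R=np.array(s["tcp_rot"]);X=-R[:,1];Y=R[:,0]
for o in (p+[0,0,-7.6],):   # expected gauge outline: handle box, blade tip
    for sx in(-20,20):
        for sy in(-10,10):
            for z in(0,40):
                q=proj("side",[o+X*sx+Y*sy+[0,0,z]])[0];q=((q-[320,165]+.5)*[800/120,600/90]).astype(int);cv2.circle(b,tuple(map(int,q)),3,(255,0,255),-1)
    for sx in(-14,14):
        for sy in (-3,3):
            q=proj("side",[o+X*sx+Y*sy+[0,0,-28]])[0];q=((q-[320,165]+.5)*[800/120,600/90]).astype(int);cv2.circle(b,tuple(map(int,q)),3,(255,255,0),-1)
cv2.imwrite("pics/s5.png",b[:,:,::-1])
E
```

```text
t 15.3 pos [ 508.4 -279.3   98.1] psi 73.32 F [ 0.2 -0.   0.1] w 0.461 ff 60.7
[ 0.0014 -0.0006  0.0405] [ 0.02  0.01 -0.08]
```

View pics/s5.png

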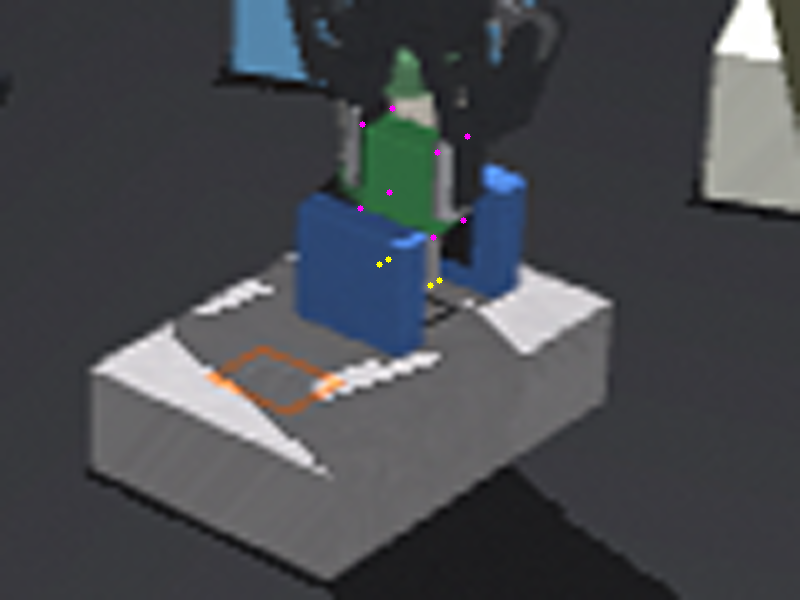

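The gauge outline predicted from the robot pose matches the picture: the blade's right edge is at (438,280) in the crop, above the slot between the heads. Going down slowly.

```bash
python3 -m inch '[[1,0.0015,-0.0005,0.001,0,0,0],[1,0.0015,-0.0005,0.002,0,0,0],[1,0.0015,-0.0005,0.005,0,0,0],[1,0.0015,-0.0005,0.007,0,0,0],[1,0.0015,-0.0005,0.009,0,0,0],[1,0.0015,-0.0005,0.0105,0,0,0],[1,0.0015,-0.0005,0.012,0,0,0],[1,0.0015,-0.0005,0.012,0,0,0]]' ; python3 d.py 508.3 -277.8 57.6 73.4
```

```text
t: 16.02
eef_pos: [508.1, -277.6, 85.4]
tcp_rot: [[0.287, 0.958, -0.0], [0.958, -0.287, 0.0], [0.0, -0.0, -1.0]]
contact_force: [0.3, -0.6, -0.3]
gripper_width: 0.462
finger_force: 60.7
t 16.02 pos [ 508.1 -277.6   85.4] psi 73.32 F [ 0.3 -0.6 -0.3] w 0.462 ff 60.7
[-0.0001  0.0003  0.0278] [-0.03 -0.01 -0.08]
```

```bash
python3 -m inch '[[1,0,0,0.001,0,0,0],[1,0,0,0.002,0,0,0],[1,0,0,0.003,0,0,0],[1,0,0,0.004,0,0,0],[1,0,0,0.005,0,0,0],[1,0,0,0.006,0,0,0],[1,0,0,0.007,0,0,0],[1,0,0,0.007,0,0,0]]' ; python3 d.py 508.3 -277.8 57.6 73.4
```

```text
t: 16.68
eef_pos: [508.1, -277.6, 78.6]
tcp_rot: [[0.287, 0.958, -0.0], [0.958, -0.287, 0.0], [0.0, -0.0, -1.0]]
contact_force: [0.2, -0.4, -0.5]
gripper_width: 0.458
finger_force: 60.7
t 16.68 pos [ 508.1 -277.6   78.6] psi 73.32 F [ 0.2 -0.4 -0.5] w 0.458 ff 60.7
[-0.0001  0.0002  0.021 ] [-0.01 -0.   -0.08]
```

Still no contact force with the blade 11 mm in. Continuing.

```bash
python3 -m inch '[[1,0,0,0.003,0,0,0],[1,0,0,0.006,0,0,0],[1,0,0,0.009,0,0,0],[1,0,0,0.011,0,0,0],[1,0,0,0.013,0,0,0],[1,0,0,0.015,0,0,0],[1,0,0,0.016,0,0,0],[1,0,0,0.016,0,0,0]]' ; python3 d.py 508.3 -277.8 57.6 73.4
```

```text
t: 17.35
eef_pos: [508.1, -277.6, 62.5]
tcp_rot: [[0.287, 0.958, -0.0], [0.958, -0.287, 0.0], [0.0, -0.0, -1.0]]
contact_force: [-0.3, -0.8, -1.5]
gripper_width: 0.457
finger_force: 60.6
t 17.35 pos [ 508.1 -277.6   62.5] psi 73.32 F [-0.3 -0.8 -1.5] w 0.457 ff 60.6
[-0.0001  0.0002  0.0049] [-0.02 -0.   -0.08]
```

```bash
python3 -m inch '[[1,0,0,0.002,0,0,0],[1,0,0,0.0035,0,0,0],[1,0,0,0.005,0,0,0],[1,0,0,0.0055,0,0,0],[1,0,0,0.006,0,0,0],[1,0,0,0.006,0,0,0],[1,0,0,0.006,0,0,0],[1,0,0,0.006,0,0,0]]' ; python3 d.py 508.3 -277.8 57.6 73.4
```

```text
t: 18.02
eef_pos: [508.2, -277.7, 57.6]
tcp_rot: [[0.287, 0.958, 0.0], [0.958, -0.287, -0.0], [-0.0, 0.0, -1.0]]
contact_force: [-5.0, 2.8, 10.8]
gripper_width: 0.461
finger_force: 62.0
t 18.02 pos [ 508.2 -277.7   57.6] psi 73.32 F [-5.   2.8 10.8] w 0.461 ff 62.0
[-0.0001  0.0001 -0.    ] [ 0.01  0.01 -0.08]
```

```bash
python3 -m inch '[[-0.45,0,0,0,0,0,0],[-0.45,0,0,0,0,0,0],[-0.45,0,0,0,0,0,0],[-0.45,0,0,0,0,0,0],[-0.45,0,0,0,0,0,0],[-0.45,0,0,-0.02,0,0,0],[-0.45,0,0,-0.06,0,0,0],[-0.45,0,0,-0.1,0,0,0]]'; python3 -m inch '[[-0.45,0,0,-0.02,0,0,0],[-0.45,0,0,-0.02,0,0,0],[-0.45,0,0,-0.02,0,0,0],[-0.45,0,0,-0.02,0,0,0],[-0.45,0,0,-0.02,0,0,0],[-0.45,0,0,-0.02,0,0,0],[-0.45,0,0,-0.02,0,0,0],[-0.45,0,0,-0.02,0,0,0]]'; python3 d.py 640.2 25.3 100 94
```

```text
t: 18.68
eef_pos: [507.5, -277.3, 156.9]
tcp_rot: [[0.287, 0.958, -0.003], [0.958, -0.287, 0.002], [0.001, -0.003, -1.0]]
contact_force: [-0.2, -0.5, 0.2]
gripper_width: 0.727
finger_force: 0.0
t: 19.35
eef_pos: [508.1, -277.6, 176.2]
tcp_rot: [[0.287, 0.958, -0.001], [0.958, -0.287, 0.001], [0.0, -0.001, -1.0]]
contact_force: [-1.0, 0.4, 0.6]
gripper_width: 0.725
finger_force: 0.0
t 19.35 pos [ 508.1 -277.6  176.2] psi 73.32 F [-1.   0.4  0.6] w 0.725 ff 0.0
[0.164  0.0198 0.0381] [-2.000e-02 -1.000e-02 -1.034e+01]
[0.1578 0.0489 0.0381] [-2.000e-02 -1.000e-02 -1.034e+01]
```

```bash
python3 -m inch '[[-0.45,0.164,0.02,0.038,0,0,-10.3],[-0.45,0.164,0.02,0.038,0,0,-10.3],[-0.45,0.164,0.02,0.038,0,0,-10.3],[-0.45,0.164,0.02,0.038,0,0,-10.3],[-0.45,0.164,0.02,0.038,0,0,-10.3],[-0.45,0.164,0.02,0.038,0,0,-10.3],[-0.45,0.164,0.02,0.038,0,0,-10.3],[-0.45,0.164,0.02,0.038,0,0,-10.3]]' >/dev/null; python3 -m inch '[[-0.45,0.158,0.049,0.038,0,0,-10.3],[-0.45,0.158,0.049,0.038,0,0,-10.3],[-0.45,0.158,0.049,0.038,0,0,-10.3],[-0.45,0.158,0.049,0.038,0,0,-10.3],[-0.45,0.158,0.049,0.038,0,0,-10.3],[-0.45,0.158,0.049,0.038,0,0,-10.3],[-0.45,0.158,0.049,0.038,0,0,-10.3],[-0.45,0.158,0.049,0.038,0,0,-10.3]]' >/dev/null; python3 d.py 640.2 25.3 23 94
python3 - <<'E'
from fit import *
a=r.grab_frame("side");cv2.imwrite("pics/side6.png",a[:,:,::-1]);
b=[cv2.resize(a[y:y+90,x:x+60],(400,600),interpolation=2) for x,y in((350,165),(255,200))]
cv2.imwrite("pics/s6.png",np.hstack(b)[:,:,::-1])
roi=(272,244,306,282);print(fit(BOX["plug"],{"side":(mask(a,roi,"orange"),roi)},[640.2,25.3,.07]))
E
```

```text
t 20.68 pos [640.6  23.4 101.4] psi 93.8 F [ 0.2 -0.1  0.5] w 0.723 ff 0.0
[ 0.0019 -0.0004  0.0784] [ 0.04  0.01 -0.2 ]
(array([6.39126958e+02, 2.65579552e+01, 6.65004567e-02]), np.float64(7.772933487120337))
```

View pics/s6.png

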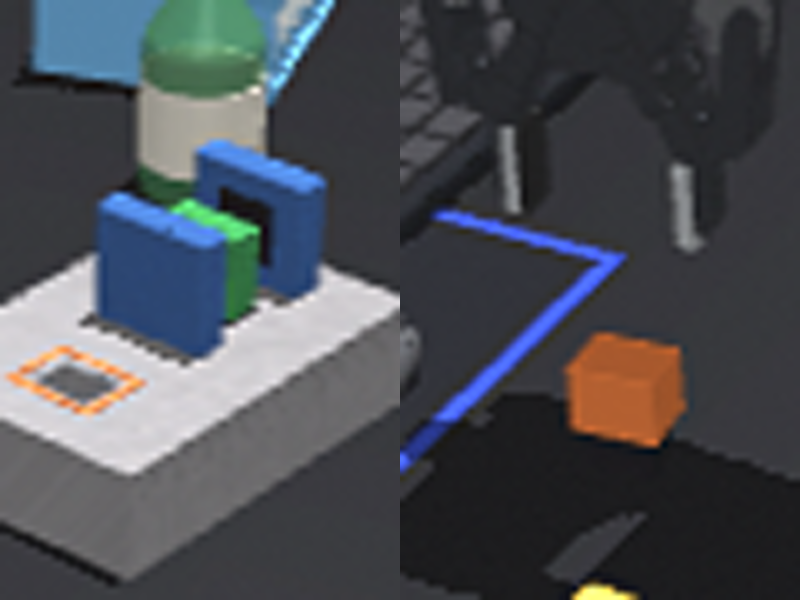

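The gauge sits flat on the deck between the heads, and the plug is below the open fingers at (625,390) in the crop. Going down on the plug and gripping it.

```bash
python3 -m inch '[[-0.45,0.0022,-0.0004,0.02,0,0,-0.2],[-0.45,0.0022,-0.0004,0.04,0,0,-0.2],[-0.45,0.0022,-0.0004,0.06,0,0,-0.2],[-0.45,0.0022,-0.0004,0.07,0,0,-0.2],[-0.45,0.0022,-0.0004,0.078,0,0,-0.2],[-0.45,0.0022,-0.0004,0.078,0,0,-0.2],[-0.45,0.0022,-0.0004,0.078,0,0,-0.2],[-0.45,0.0022,-0.0004,0.078,0,0,-0.2]]'; python3 d.py 640.2 25.6 23 94
```

```text
t: 21.4
eef_pos: [640.8, 27.2, 24.1]
tcp_rot: [[-0.072, 0.997, 0.002], [0.997, 0.072, -0.0], [-0.0, 0.002, -1.0]]
contact_force: [0.6, 0.4, -0.4]
gripper_width: 0.725
finger_force: 0.0
t 21.4 pos [640.8  27.2  24.1] psi 94.1 F [ 0.6  0.4 -0.4] w 0.725 ff 0.0
[-0.0015 -0.0007  0.0011] [0.1  0.01 0.1 ]
```

```bash
python3 -m inch '[[1,0,0,0,0,0,0],[1,0,0,0,0,0,0],[1,0,0,0,0,0,0],[1,0,0,0,0,0,0],[1,0,0,0,0,0,0],[1,0,0,0,0,0,0],[1,0,0,0,0,0,0],[1,0,0,0,0,0,0]]' 40; python3 -m inch '[[1,0,0,-0.01,0,0,0],[1,0,0,-0.03,0,0,0],[1,0,0,-0.06,0,0,0],[1,0,0,-0.08,0,0,0],[1,0,0,-0.1,0,0,0],[1,0,0,-0.11,0,0,0],[1,0,0,-0.11,0,0,0],[1,0,0,-0.11,0,0,0]]'; python3 d.py 533.3 -193.4 135 73.4
```

```text
t: 22.07
eef_pos: [640.6, 27.5, 23.7]
tcp_rot: [[-0.072, 0.997, 0.001], [0.997, 0.072, -0.0], [-0.0, 0.001, -1.0]]
contact_force: [-1.6, 0.5, 6.6]
gripper_width: 0.412
finger_force: 40.3
t: 22.73
eef_pos: [640.0, 27.5, 132.5]
tcp_rot: [[-0.072, 0.997, -0.0], [0.997, 0.072, 0.0], [0.0, -0.0, -1.0]]
contact_force: [-0.7, -0.1, -0.9]
gripper_width: 0.411
finger_force: 40.1
t 22.73 pos [640.   27.5 132.5] psi 94.12 F [-0.7 -0.1 -0.9] w 0.411 ff 40.1
[-0.2126 -0.1223 -0.0025] [-0.   -0.   20.72]
```

```bash
python3 -m inch '[[1,-0.211,-0.122,0,0,0,20.7],[1,-0.211,-0.122,0,0,0,20.7],[1,-0.211,-0.122,0,0,0,20.7],[1,-0.211,-0.122,0,0,0,20.7],[1,-0.211,-0.122,0,0,0,20.7],[1,-0.211,-0.122,0,0,0,20.7],[1,-0.211,-0.122,0,0,0,20.7],[1,-0.211,-0.122,0,0,0,20.7]]' >/dev/null; python3 -m inch '[[1,0,0,0.01,0,0,0],[1,0,0,0.03,0,0,0],[1,0,0,0.045,0,0,0],[1,0,0,0.05,0,0,0],[1,0,0,0.05,0,0,0],[1,0,0,0.05,0,0,0],[1,0,0,0.05,0,0,0],[1,0,0,0.05,0,0,0]]';  python3 d.py 533.8 -191.6 82 73.4
python3 - <<'E'
from fit import *
a=r.grab_frame("side");cv2.imwrite("pics/side7.png",a[:,:,::-1])
s=r.observe();p=np.array(s["eef_pos"]);R=np.array(s["tcp_rot"]);X=-R[:,1];Y=R[:,0]
b=cv2.resize(a[165:255,320:440],(800,600),interpolation=2)
o=p+[0,0,-5.7]-1.9*Y
for (dx,dy,z0,z1,col) in ((18,14,0,30,(255,0,255)),(13.5,9.5,-18,-18,(255,255,0))):
  for sx in(-dx,dx):
    for sy in(-dy,dy):
        for z in(z0,z1):
            q=proj("side",[o+X*sx+Y*sy+[0,0,z]])[0];q=((q-[320,165]+.5)*800/120).astype(int);cv2.circle(b,tuple(map(int,q)),3,col,-1)
cv2.imwrite("pics/s7.png",b[:,:,::-1])
E
```

```text
t: 24.07
eef_pos: [534.1, -191.7, 83.6]
tcp_rot: [[0.285, 0.959, 0.001], [0.959, -0.285, -0.001], [-0.0, 0.001, -1.0]]
contact_force: [0.3, 0.1, -1.3]
gripper_width: 0.411
finger_force: 40.2
t 24.07 pos [ 534.1 -191.7   83.6] psi 73.44 F [ 0.3  0.1 -1.3] w 0.411 ff 40.2
[ 0.     -0.0003  0.0016] [0.08 0.01 0.04]
```

View pics/s7.png

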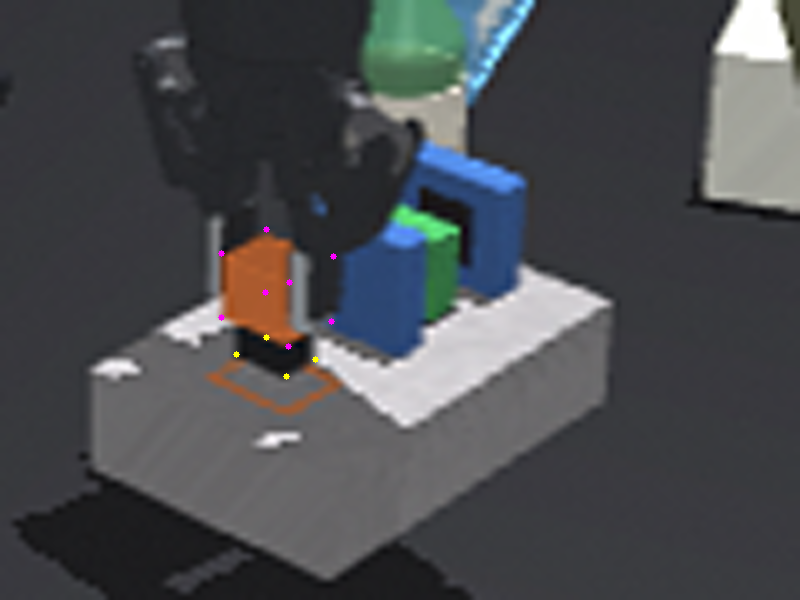

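The plug's block hangs just above the socket at (285,375) in the crop, and the predicted outline fits within about 1 mm. Lowering slowly.

```bash
python3 -m inch '[[1,0,0,0.003,0,0,0],[1,0,0,0.006,0,0,0],[1,0,0,0.0085,0,0,0],[1,0,0,0.0095,0,0,0],[1,0,0,0.0105,0,0,0],[1,0,0,0.0115,0,0,0],[1,0,0,0.0125,0,0,0],[1,0,0,0.0125,0,0,0]]';  python3 d.py 533.8 -191.6 55.7 73.4
```

```text
t: 24.78
eef_pos: [533.6, -191.8, 70.1]
tcp_rot: [[0.285, 0.958, -0.0], [0.958, -0.285, 0.0], [0.0, -0.0, -1.0]]
contact_force: [0.2, -0.4, -0.7]
gripper_width: 0.417
finger_force: 40.2
t 24.78 pos [ 533.6 -191.8   70.1] psi 73.41 F [ 0.2 -0.4 -0.7] w 0.417 ff 40.2
[0.0002 0.0002 0.0144] [-0.01 -0.    0.01]
```

```bash
python3 -m inch '[[1,0,0,0.001,0,0,0],[1,0,0,0.002,0,0,0],[1,0,0,0.003,0,0,0],[1,0,0,0.004,0,0,0],[1,0,0,0.005,0,0,0],[1,0,0,0.006,0,0,0],[1,0,0,0.006,0,0,0],[1,0,0,0.006,0,0,0]]';  python3 d.py 533.8 -191.6 55.7 73.4
```

```text
t: 25.45
eef_pos: [533.6, -191.8, 64.2]
tcp_rot: [[0.285, 0.958, -0.0], [0.958, -0.285, 0.0], [-0.0, -0.0, -1.0]]
contact_force: [0.6, 0.6, -1.0]
gripper_width: 0.412
finger_force: 40.2
t 25.45 pos [ 533.6 -191.8   64.2] psi 73.42 F [ 0.6  0.6 -1. ] w 0.412 ff 40.2
[0.0002 0.0001 0.0085] [-0.01  0.    0.02]
```

```bash
python3 -m inch '[[1,0,0,0.002,0,0,0],[1,0,0,0.004,0,0,0],[1,0,0,0.006,0,0,0],[1,0,0,0.007,0,0,0],[1,0,0,0.008,0,0,0],[1,0,0,0.009,0,0,0],[1,0,0,0.0095,0,0,0],[1,0,0,0.0095,0,0,0]]';  python3 d.py 533.8 -191.6 55.7 73.4
```

```text
t: 26.12
eef_pos: [533.7, -191.8, 55.6]
tcp_rot: [[0.285, 0.958, 0.0], [0.958, -0.285, -0.0], [-0.0, 0.0, -1.0]]
contact_force: [-4.9, 1.4, 10.7]
gripper_width: 0.413
finger_force: 41.5
t 26.12 pos [ 533.7 -191.8   55.6] psi 73.42 F [-4.9  1.4 10.7] w 0.413 ff 41.5
[ 0.0002  0.     -0.0001] [0.02 0.   0.02]
```

The plug has stopped on the deck with 10.7 N. Releasing it, retreating upward, and checking.

```bash
python3 -m inch '[[-0.4,0,0,0,0,0,0],[-0.4,0,0,0,0,0,0],[-0.4,0,0,0,0,0,0],[-0.4,0,0,0,0,0,0],[-0.4,0,0,0,0,0,0],[-0.4,0,0,-0.02,0,0,0],[-0.4,0,0,-0.06,0,0,0],[-0.4,0,0,-0.1,0,0,0]]'; python3 -m inch '[[-0.4,0,0,-0.04,0,0,0],[-0.4,0,0,-0.08,0,0,0],[-0.4,0,0,-0.12,0,0,0],[-0.4,0,0,-0.12,0,0,0],[-0.4,0,0,-0.12,0,0,0],[-0.4,0,0,-0.12,0,0,0],[-0.4,0,0,-0.12,0,0,0],[-0.4,0,0,-0.12,0,0,0]]' >/dev/null
python3 - <<'E'
from fit import *
a=r.grab_frame("side");b=cv2.resize(a[140:380,240:560],(800,600),interpolation=2);cv2.imwrite("pics/s8.png",b[:,:,::-1])
roi=(338,190,390,240);x0,y0,x1,y1=roi
m=((a[y0:y1,x0:x1,1]>60)&(a[y0:y1,x0:x1,1]>1.6*a[y0:y1,x0:x1,0])).sum();print(m)
E
```

```text
t: 26.78
eef_pos: [532.9, -191.5, 155.0]
tcp_rot: [[0.285, 0.958, -0.003], [0.958, -0.285, 0.001], [0.0, -0.003, -1.0]]
contact_force: [0.2, -0.4, 0.3]
gripper_width: 0.703
finger_force: 0.0
299
```

View pics/s8.png

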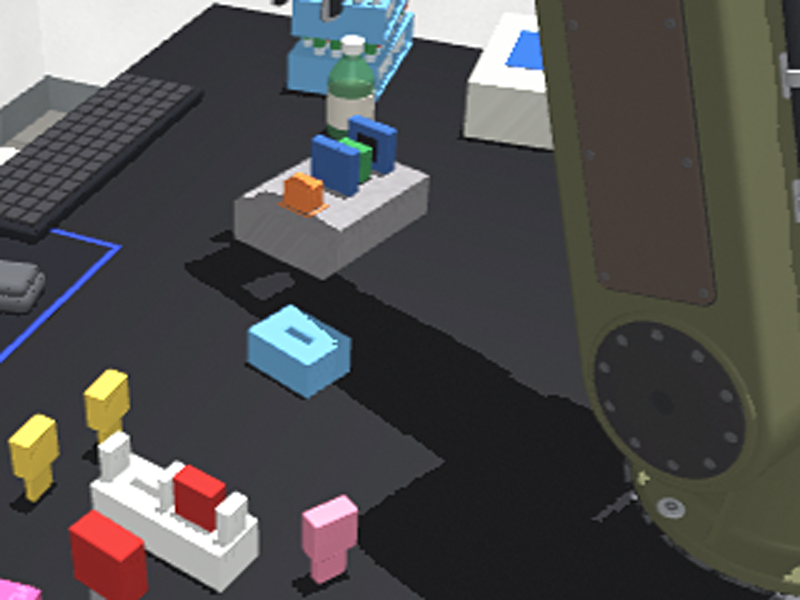

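The plug is in its socket at (303,193) with its head on the deck. The gauge is in the slot at (355,158), the red gauge is still in the caddy, the stand is empty, and the arm is clear. Handing in.

```bash
python3 -c "
from rig import r
print(r.sign_off())"
```

```text
the job is handed in; nothing more can be done
None
```

The job is handed in: the green gauge was set down and released in the stand, regripped by its narrow ends and seated in the reader's slot, then the orange plug was pushed home in the socket, at about 28 s of the 72 s, with none of the listed bystanders touched.

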